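# Fetch the rear carving template and seat it in the jig

## Task

Hang the blue and the green template on the spare hook, then fetch the red arch template from the back of the crowded hook and push it down into the slot of the wooden jig until it is fully home, with the hidden sprung stop pressed right down. Feel for the stop and work gently, never pushing a template against a hook or the jig with more than 30 N. Do not drop a template, let go of all three, and leave the pin pot, foam tower and tape roll undisturbed.

Things in the scene. Friction and masses are not known exactly. Their poses are not given: they have to be found in the camera images.
- red_template_head (a point): Red template, about 90 g: plate 10 mm thick (x), 145 mm tall (z). A 70 mm wide (y) panel with a black arch reaches 78 mm above its underside, then a 36 mm wide head. Head: eye 20 mm wide from 78 mm to a peaked roof at 112 mm, solid above; grip across its 36 mm. Point: 127 mm above the underside, mid head. Starts rearmost on the crowded hook.
- blue_template_head (a point): Blue template, about 90 g: plate 10 mm thick (x), 145 mm tall (z). A 70 mm wide (y) panel with black battlements reaches 78 mm above its underside, then a 36 mm wide head. Head: eye 20 mm wide from 78 mm to a peaked roof at 112 mm, solid above; grip across its 36 mm. Point: 127 mm above the underside, mid head. Starts in front of the red one, before or behind the green.
- green_template_head (a point): Green template, about 90 g: plate 10 mm thick (x), 145 mm tall (z). A 70 mm wide (y) panel with two black discs reaches 78 mm above its underside, then a 36 mm wide head. Head: eye 20 mm wide from 78 mm to a peaked roof at 112 mm, solid above; grip across its 36 mm. Point: 127 mm above the underside, mid head. Starts in front of the red one, before or behind the blue.
- hook_full: Crowded fixed bench hook: base 150 x 90 x 14 mm, white 16 mm post, steel rod 8 mm thick running 118 mm from the post along this body's -x, axis at z = 150 mm. Origin: on the bench under the rod's root. A template hangs across the rod, head point at y = 0, z = 169 mm. The three templates start here, 23 to 31 mm apart.
- hook_full_tip (a point): Free end of the crowded hook's rod, turned up: its top is 14 mm above the rod's axis (this point: on the axis of the rod, 118 mm from the post). A template raised 10 to 25 mm from where it hangs (best about 17) slides along the rod and off over this end.
- hook_spare: Empty spare fixed bench hook: base 150 x 90 x 14 mm, white 16 mm post, steel rod 8 mm thick running 118 mm from the post along this body's -x, axis at z = 150 mm. Origin: on the bench under the rod's root. A template hangs across the rod, head point at y = 0, z = 169 mm. Room for two, head points from x = -112 to -8 mm, e.g. 35 mm apart.
- hook_spare_tip (a point): Free end of the spare hook's rod, turned up just as on the crowded hook (this point: on the axis of the rod, 118 mm from the post). Put a template on over it raised 10 to 25 mm (best about 17), then lower it until the rod carries it.
- jig: Fixed wooden jig 66 x 104 mm, 50 mm tall, origin on the bench under the slot's middle. The slot runs along y, open upwards, 80 mm long. A seated template stands upright in it, plate across x, centred on x = 0, y = 0, against a fixed wall at x = -5 mm (flared outward from z = 40 to 53 mm).
- jig_jaw (a point): Black rubber jaw along the slot. Its upright face spans z = 18 to 34 mm, then leans back 20 degrees up to 49 mm; this point tops the upright face, at the jig's x = 3 mm at rest. A spring pushes it to the jig's -x: gap to the wall 8 mm. The plate must wedge it open from z = 42 mm down; it then drags on the plate with 4 to 9 N, more than its weight.
- stop (a joint): How far the sprung stop at the bottom of the slot is pressed: 0 untouched, 0.004 m at its hard end. Its height is set by hand and not given: untouched, its top is 14 to 32 mm above the bench. Its spring is soft (about 1 N); at the hard end the push rises sharply above the jaw's drag. Home is over 2.5 mm; the jaw keeps it there.
- pin_pot_center (a point): Pink pin pot, 60 mm across and 40 mm tall with pins to 64 mm, loose, between the hooks. Its centre, 20 mm up. Leave it alone.
- foam_tower_center (a point): Pale yellow foam tower, 60 x 60 mm and 70 mm tall, loose. Its centre, 35 mm up. Leave it alone.
- tape_roll_center (a point): Cream tape roll lying flat, 90 mm across, 25 mm tall, loose. Its centre, 12 mm up. Leave it alone.
Things that resemble listed ones, but are neither listed nor needed, are in the scene too. There is more than one size of the part that bears blue_template_head; the job needs the larger.

How it is judged (in metres and radians):
On the way, in this order (a step that is already met when the one before it is completed fails the run):
1. the blue and the green template hang on the spare hook, released, while the red one still hangs on the crowded hook (x of blue_template_head in the frame of hook_spare between -0.112 and -0.008 m and y of blue_template_head in the frame of hook_spare between -0.015 and 0.015 m and z of blue_template_head in the frame of hook_spare between 0.155 and 0.18 m and angle between each of blue_template_head, green_template_head, red_template_head's own z axis and vertical below 0.2 rad and x of green_template_head in the frame of hook_spare between -0.112 and -0.008 m and y of green_template_head in the frame of hook_spare between -0.015 and 0.015 m and z of green_template_head in the frame of hook_spare between 0.155 and 0.18 m and linear speed of each of blue_template, green_template below 0.03 m/s and contact force between the fingers and blue_template below 0.1 N and contact force between the fingers and green_template below 0.1 N and x of red_template_head in the frame of hook_full between -0.112 and -0.008 m and y of red_template_head in the frame of hook_full between -0.015 and 0.015 m and z of red_template_head in the frame of hook_full between 0.155 and 0.18 m), for 0.2 s.
2. the red template is fully home in the jig's slot (value of joint stop above 0.0025 m and x of red_template_head in the frame of jig between -0.008 and 0.012 m and y of red_template_head in the frame of jig between -0.01 and 0.01 m and z of red_template_head in the frame of jig between 0.13 and 0.159 m and angle between red_template_head's own z axis and vertical below 0.09 rad), for 0.2 s.
At the end, for the whole second after the job is handed in: Blue and green hang on the spare hook (head 8 to 112 mm from the post, within 15 mm sideways, 155 to 180 mm high, tilt under 0.2 rad); red stands in the jig slot (within 10 mm of its middle along it, tilt under 0.09 rad), stop pressed over 2.5 mm; all released, at rest (all of step 2 and x of blue_template_head in the frame of hook_spare between -0.112 and -0.008 m and y of blue_template_head in the frame of hook_spare between -0.015 and 0.015 m and z of blue_template_head in the frame of hook_spare between 0.155 and 0.18 m and angle between each of blue_template_head, green_template_head's own z axis and vertical below 0.2 rad and x of green_template_head in the frame of hook_spare between -0.112 and -0.008 m and y of green_template_head in the frame of hook_spare between -0.015 and 0.015 m and z of green_template_head in the frame of hook_spare between 0.155 and 0.18 m and linear speed of each of blue_template, green_template, red_template below 0.03 m/s and contact force between the fingers and blue_template below 0.1 N and contact force between the fingers and green_template below 0.1 N and contact force between the fingers and red_template below 0.1 N); the robot touches nothing.
It fails at once if a template is pushed against a hook with more than 30 N (contact force between any of red_template, blue_template, green_template and hook_full above 30 N or contact force between any of red_template, blue_template, green_template and hook_spare above 30 N).
It fails at once if a template is pushed against the jig with more than 30 N (contact force between any of red_template, blue_template, green_template and jig above 30 N).
It fails at once if a template is dropped (height (world z) of any of red_template_head, blue_template_head, green_template_head below 0.132 m).
It fails at once if the pin pot, foam tower or tape roll is disturbed (moved over 15 mm) (distance of any of pin_pot_center, foam_tower_center, tape_roll_center from where it was at the start of the episode above 0.015 m).
It also fails if it takes over 72 s, if anything falls off the work surface, if the arm or the gripper's body presses on something with over 40 N, if the wrist force passes 120 N, or if a joint passes its speed limit or range.

## Robot

A 6-joint arm with a two-finger parallel gripper is mounted at the origin on the work surface. World frame = base frame: x ahead of the robot, y to its left, z up, the work surface at z = 0. Lengths are in m, angles in degrees, forces in N, time in s.
With the tool pointing down it reaches from about 0.35 to 0.725 m from the base axis. Payload 6 kg.
Tool frame: the origin (TCP) lies at the very end of the fingers, on their centre line; the grasp point (between the pads) lies bot.grasp_offset behind it (bot.grasp_offset is the distance from the TCP to the grasp point, in m); z points along the fingers, y is the line along which they close (so a half turn about z gives the same grasp; the last joint's range is limited). The gripper opens to 85 mm and grips with 20 to 120 N. Pads are 22 mm wide; open, the fingers measure 114 mm over their backs; the gripper's body (76 mm by 85 mm) begins 54 mm behind the grasp point. The pads swing forward as they close: fully open they stand 13 mm farther back than shut.
Start: joints at [-45.052, 2.303, 4.859, 0, -92.561, -19.12], TCP at [0.261, -0.54, 0.231] pointing down, gripper open.
Joint ranges: [-146.85, 146.85], [-73.84, 115.35], [-62.03, 85.46], [-188.31, 113.3], [-161.28, -10.13], [-171.36, 171.36]. Speed limits (degrees/s): [147.25, 147.25, 172.46, 180, 180, 180].

## Interface

Orientations are given as [roll, pitch, yaw] about the fixed x, y, z axes, in that order (R = Rz(yaw) Ry(pitch) Rx(roll)).
In Python, from plant import bot, eyes, hand_in, outline_of gives the robot as it stands. The module is installed in compiled form; this text tells all that it offers.
- The arm moves only by the shell command python3 -m crank 'ROWS' [FORCE]. ROWS is a JSON object of lists of equal length, an entry for each row: "gripper": the closure, from 0 (fully open) to 1 (shut); "offset": the shift along the tool's x, y, z in mm, a list of three; "delta_rot": the turn, a rotation vector about the tool's x, y, z in degrees, a list of three. In form: {"gripper": [gripper, ...], "offset": [[x, y, z], ...], "delta_rot": [[rx, ry, rz], ...]}. A call has 1 to 10 rows; each row is the pose to reach, as a shift and turn from the pose commanded when the call began, along the tool's axes at that moment; what a row does not reach only later rows make up. A row lasts 1/12 s, in which the tool goes at most 41.7 mm and 7.16 degrees, less where a joint would pass 70% of its speed; a pose out of reach is approached as far as the arm can. A call with a gripper value outside its range is refused whole. The fingers move at their own pace and stop on an object; FORCE is the grip in N (left out, the last holds). Time passes only in rows, so rows that repeat a pose let the fingers close. It gives the time, the measured TCP pose, the force, the opening and the grip force at its end, in the units of the state.
- bot.get_obs(): the state, without advancing time (a new reading comes with each control period).
- eyes.read_camera(name): name is "scene" or "top" or "wrist"; returns (picture, depth): 480x640x3 uint8, red, green, blue; 480x640 float32, m along the optical axis (not along the pixel's ray), 0 where there is no reading.
- eyes.get_calibration(name): a dict with "vfov" (degrees; the focal length in pixels is half the picture's height over the tangent of half this angle, whatever the lens; pixels are square), "cx", "cy" (the principal point, pixels), "distortion" ([k1, k2, p1, p2, k3] as OpenCV has them; the pictures are not rectified), "R" (3x3) and "t" (3): a world point X has camera coordinates R X + t. Camera axes: x right, y down, z forward; pixel columns grow to the right and rows downward; lengths in m; the calibration is good to about 2 mm. A picture is of the moment at which its call begins: read the wrist's pose just before it. get_calibration takes no time and is no camera call; for the wrist camera it gives the pose at the moment of the call.
- hand_in(): hands the job in; it is judged then, once.
Trained networks look in the newest picture that a camera, given by its name, has taken for a name from the list of things; names that differ only in an ending like _2 or _b are one class to them, and where a whole thing is asked for, a point or a joint stands for the part that bears it (a point fixed in the world has none). Each returns a list of dicts, best first, with "score" (0 to 1); they miss things now and then, are a little off and sometimes report something else, mostly with a low value. They report only what shows in the picture. A call takes as long as a camera call. They do not tell look-alikes from the thing itself.
- outline_of(camera, label): "pixels" (480x640 bool, what is visible of it) and "at" ([column, row] in pixels, amid what is visible of it).
The state is a dict: "time": time; "joint_pos": joint angles; "joint_velocities": joint speeds; "joint_efforts": joint torques, N m; "position": TCP position; "eef_rot": TCP orientation; "force": force on the tool from outside, world axes, zero at the start; "torque": the same for the moment, N m; "opening": finger opening in m; "grip_force": force on a finger pad.
Only numpy, scipy, OpenCV 4.12 (cv2) and the standard library are available. Lean on these libraries where they do the work, as an engineer would, in place of code of your own. Each camera call takes 0.05 s, during which the arm holds its last target. There are 200 camera calls.

## Working session

There is one attempt and no reset: what is moved stays moved. The work goes in short steps, Python scripts to look and compute and a shell command to move; the robot and the scene stay as the last step left them, time stands still between calls to the robot, and variables do not carry over. Pictures are saved under pics/ and viewed, at most 10 in all, crops included, and the job is handed in when it is done.

```bash
mkdir -p pics
cat > h.py <<'E'
import numpy as np, cv2
from plant import bot, eyes, hand_in, outline_of
from scipy.spatial.transform import Rotation as Ro
def cal(n):
    c=eyes.get_calibration(n); f=240/np.tan(np.radians(c['vfov'])/2)
    K=np.array([[f,0,c['cx']],[0,f,c['cy']],[0,0,1]]); return K,np.array(c['distortion'],float),np.array(c['R']),np.array(c['t'])
def world(n,px,z):  # pixels Nx2, depths N -> world
    K,d,R,t=cal(n); p=cv2.undistortPoints(np.array(px,float).reshape(-1,1,2),K,d).reshape(-1,2)
    C=np.c_[p,np.ones(len(p))]*np.array(z).reshape(-1,1); return (C-t)@R
def cloud(n,mask,dep):
    v,u=np.nonzero(mask&(dep>0)); return world(n,np.c_[u,v],dep[v,u])
def proj(n,X):
    K,d,R,t=cal(n); return cv2.projectPoints(np.array(X,float).reshape(-1,1,3),cv2.Rodrigues(R)[0],t,K,d)[0].reshape(-1,2)
def save(n,im): cv2.imwrite('pics/'+n,cv2.cvtColor(im,cv2.COLOR_RGB2BGR))
E
python3 - <<'E'
from h import *
np.set_printoptions(precision=3,suppress=True)
print(bot.grasp_offset,bot.get_obs()['position'],bot.get_obs()['eef_rot'])
for n in ['scene','top']:
    im,d=eyes.read_camera(n); save(n+'0.png',im); np.save(n+'_d.npy',d)
    print(n,cal(n)[2].T@-cal(n)[3])
    for l in ['red_template_head','blue_template_head','green_template_head','hook_full','hook_spare','jig','jig_jaw','pin_pot_center','foam_tower_center','tape_roll_center']:
        for o in outline_of(n,l)[:4]:
            P=cloud(n,o['pixels'],d)
            if len(P): print(l,round(o['score'],2),np.round(o['at']),len(P),np.median(P,0),np.percentile(P,2,0),np.percentile(P,98,0))
E
```

```text
0.0187 [ 0.261 -0.54   0.23 ] [ 179.898   -0.007 -154.171]
scene [ 1.281 -0.195  0.889]
red_template_head 0.9 [445. 254.] 1226 [0.603 0.197 0.115] [0.594 0.173 0.048] [0.607 0.223 0.189]
red_template_head 0.54 [351. 327.] 1131 [0.657 0.006 0.04 ] [ 0.62  -0.02   0.005] [0.675 0.034 0.064]
blue_template_head 0.92 [370. 267.] 689 [0.539 0.085 0.044] [0.479 0.063 0.002] [0.545 0.113 0.1  ]
blue_template_head 0.74 [161. 260.] 1629 [ 0.411 -0.307  0.058] [ 0.366 -0.344  0.004] [ 0.43  -0.273  0.074]
blue_template_head 0.58 [440. 240.] 855 [0.573 0.188 0.124] [0.564 0.169 0.051] [0.577 0.223 0.19 ]
green_template_head 0.76 [430. 227.] 627 [0.549 0.185 0.138] [0.539 0.166 0.051] [0.553 0.218 0.19 ]
green_template_head 0.7 [216. 339.] 3994 [ 0.621 -0.223  0.015] [ 0.521 -0.274  0.001] [ 0.673 -0.172  0.16 ]
hook_full 0.59 [448. 290.] 2385 [0.627 0.203 0.017] [0.518 0.159 0.007] [0.655 0.251 0.161]
hook_spare 0.64 [216. 339.] 3856 [ 0.622 -0.223  0.016] [ 0.527 -0.272  0.005] [ 0.673 -0.172  0.16 ]
jig 0.56 [308. 255.] 2256 [ 0.47  -0.023  0.043] [ 0.421 -0.075  0.004] [0.491 0.03  0.054]
pin
[... 611 characters left out ...]
0.159]
hook_full 0.3 [416. 207.] 2476 [ 0.598 -0.221  0.014] [ 0.526 -0.27   0.003] [ 0.665 -0.176  0.158]
hook_spare 0.78 [416. 207.] 2462 [ 0.595 -0.221  0.014] [ 0.524 -0.272  0.007] [ 0.661 -0.177  0.158]
jig 0.64 [332. 272.] 1012 [ 0.45  -0.027  0.048] [ 0.421 -0.076 -0.001] [0.489 0.025 0.053]
jig_jaw 0.55 [333. 271.] 196 [ 0.451 -0.025  0.046] [ 0.442 -0.059  0.015] [0.461 0.007 0.05 ]
pin_pot_center 0.84 [317. 186.] 585 [0.644 0.006 0.039] [ 0.618 -0.021 -0.002] [0.673 0.033 0.062]
foam_tower_center 0.79 [457. 294.] 902 [ 0.396 -0.305  0.063] [ 0.361 -0.343  0.007] [ 0.428 -0.276  0.073]
tape_roll_center 0.91 [167. 310.] 767 [0.35  0.355 0.023] [0.309 0.312 0.001] [0.388 0.397 0.027]
```

View pics/scene0.png

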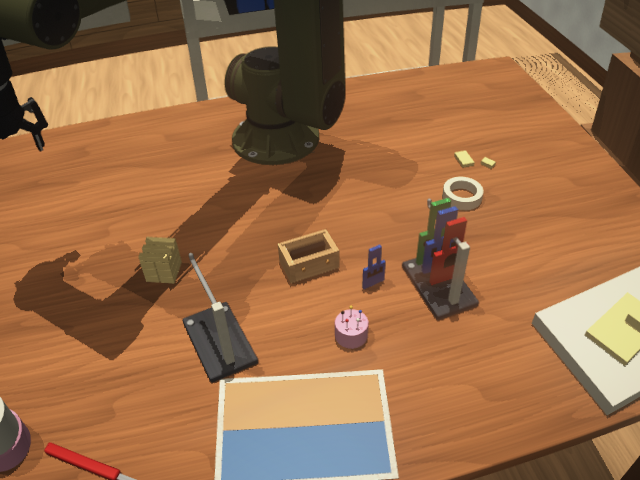

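View pics/top0.png

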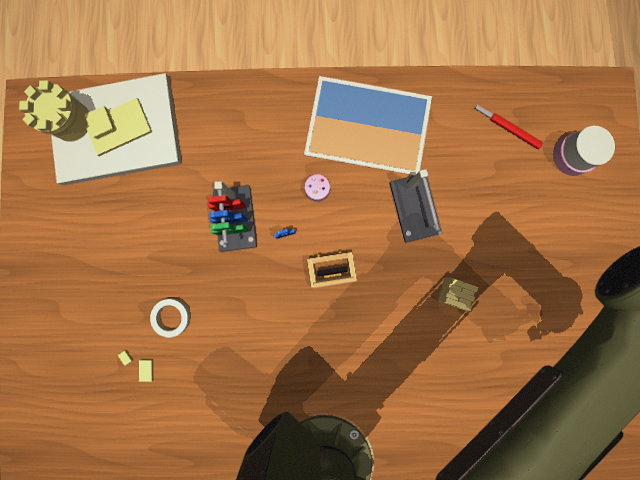

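Scene picture: the crowded hook is at (445,260), with green in front, then blue, then red at the post. The spare hook is at (216,330) and the jig at (308,255). There are two blue candidates. One hangs on the crowded hook (scene 440,240; top 226,216). The other is a small one standing on the bench (scene 374,267; top 285,232). The hanging one is full height and in front of red, so it is the larger one needed. Next I measure the poses from the saved data.

```bash
cat > m.py <<'E'
from h import *
np.set_printoptions(precision=4,suppress=True)
D={}
for n in ['scene','top']:
    im=cv2.cvtColor(cv2.imread(f'pics/{n}0.png'),cv2.COLOR_BGR2RGB); d=np.load(n+'_d.npy'); v,u=np.nonzero(d>0)
    P=world(n,np.c_[u,v],d[v,u]); D[n]=(P,cv2.cvtColor(im,cv2.COLOR_RGB2HSV)[v,u].astype(int))
def box(P,x0,x1,y0,y1,z0,z1): return (P[:,0]>x0)&(P[:,0]<x1)&(P[:,1]>y0)&(P[:,1]<y1)&(P[:,2]>z0)&(P[:,2]<z1)
def rect(Q): return cv2.minAreaRect((Q[:,:2]*1000).astype(np.float32))
for n,(P,H) in D.items():
    print('==',n,'table z',np.median(P[box(P,.3,.7,-.1,.1,-.03,.012)][:,2]))
    for nm,b in [('full',(.48,.7,.13,.27)),('spare',(.48,.7,-.3,-.15))]:
        Q=P[box(P,*b,.009,.02)]; print(nm,'base',len(Q),rect(Q),'z',np.median(Q[:,2]))
        Q=P[box(P,*b,.143,.175)]; S=H[box(P,*b,.143,.175)]; Q=Q[S[:,1]<70]
        if len(Q)>5:
            print(' rod pts',len(Q),Q.min(0),Q.max(0)); l=cv2.fitLine(Q[:,:2].astype(np.float32),cv2.DIST_HUBER,0,.01,.01).ravel(); print(' line',l,np.degrees(np.arctan(l[1]/l[0])))
    for c,(a,bb) in dict(red=(172,8),blue=(105,130),green=(45,80)).items():
        h=H[:,0]; m=((h>=a)|(h<=bb)) if a>bb else (h>=a)&(h<=bb); m&=(H[:,1]>90)&box(P,.48,.66,.12,.27,.165,.20)
        Q=P[m]
        if len(Q)>5:
            T=Q[Q[:,2]>.183]; print(c,len(Q),np.median(Q,0),'ztop',np.percentile(Q[:,2],95),'top',len(T),rect(T) if len(T)>4 else '', 'all',rect(Q))
    Q=P[box(P,.4,.52,-.1,.05,.045,.056)]; print('jig top',len(Q),rect(Q))
    Q=P[box(P,.4,.52,-.1,.05,.02,.056)&(H[:,2]<60)]; print('dark jaw',len(Q),rect(Q),np.percentile(Q[:,2],[5,50,95]))
E
python3 m.py
python3 - <<'E'
import cv2,numpy as np
a=cv2.imread('pics/scene0.png')[190:330,260:500]; b=cv2.imread('pics/top0.png')[160:300,200:440]
cv2.imwrite('pics/crop.png',np.vstack([cv2.resize(x,(514,300),interpolation=cv2.INTER_CUBIC) for x in (a,b)]))
E
```

```text
== scene table z 0.0016399130851244249
full base 1692 ((580.0993041992188, 197.55152893066406), (155.9483184814453, 104.26224517822266), 9.16728401184082) z 0.015633144265980795
 rod pts 276 [0.5044 0.185  0.143 ] [0.6406 0.2215 0.175 ]
 line [0.9725 0.233  0.6068 0.2032] 13.475199
spare base 2759 ((596.0233764648438, -223.0459747314453), (155.9640655517578, 91.23509216308594), 12.969717025756836) z 0.014882890219043427
 rod pts 403 [ 0.5223 -0.2434  0.1431] [ 0.6587 -0.2028  0.1682]
 line [ 0.9748  0.2231  0.6082 -0.2216] 12.89043
red 298 [0.6022 0.2061 0.181 ] ztop 0.18965949145823033 top 130 ((590.3848266601562, 205.79464721679688), (32.43290328979492, 39.16442108154297), 10.54155445098877) all ((589.6214599609375, 206.24417114257812), (35.31077194213867, 37.2456169128418), 4.571013927459717)
blue 66 [0.5676 0.2045 0.1887] ztop 0.1899434866979685 top 66 ((568.5014038085938, 204.18865966796875), (11.65912914276123, 33.5798225402832), 3.3732409477233887) all ((568.5014038085938, 204.18865966796875), (11.65912914276123, 33.5798225402832), 3.3732409477233887)
green 70 [0.5437 0.2028 0
[... 580 characters left out ...]
                                                      ~~~~~~~~~~~~~^^^^^^^^^^^^^^^^^^
    return _quantile_unchecked(
        a, q, axis, out, overwrite_input, method, keepdims, weights)
    return _ureduce(a,
                    func=_quantile_ureduce_func,
    ...<5 lines>...
                    overwrite_input=overwrite_input,
                    method=method)
    r = func(a, **kwargs)
    result = _quantile(arr,
                       quantiles=q,
    ...<2 lines>...
                       out=out,
                       weights=wgt)
    slices_having_nans = np.isnan(arr[-1, ...])
                                  ~~~^^^^^^^^^
IndexError: index -1 is out of bounds for axis 0 with size 0
```

View pics/crop.png

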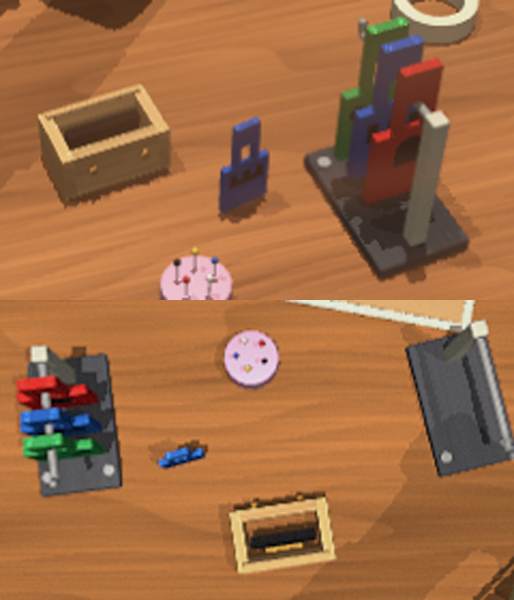

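The crop confirms it: the full-size blue hangs between green and red, and the bench one is the small copy. In the top view, the jig's black jaw lies on the far (+x) side of the slot.

```bash
sed -i '/dark jaw/d' m.py
cat >> m.py <<'E'
    for z0,z1 in [(.0,.02),(.02,.035),(.035,.044),(.044,.056)]:
        k=box(P,.425,.49,-.07,.02,z0,z1); Q=P[k]; print(' jig',z0,len(Q), rect(Q) if len(Q)>4 else '', 'dark', (H[k][:,2]<75).sum(), rect(Q[H[k][:,2]<75]) if (H[k][:,2]<75).sum()>4 else '')
E
python3 m.py | sed -n '/== top/,$p;/ jig/p'
```

```text
jig 0.0 333 ((463.072998046875, -25.560203552246094), (55.46637725830078, 90.1007308959961), 1.8460965156555176) dark 0 
 jig 0.02 302 ((458.8038024902344, -25.781570434570312), (60.85039520263672, 89.85968017578125), 3.2395577430725098) dark 45 ((450.9804992675781, -25.493986129760742), (6.877858638763428, 57.16737747192383), 7.591551780700684)
 jig 0.035 339 ((458.2392578125, -25.188854217529297), (63.134403228759766, 89.63096618652344), 0.1826847940683365) dark 57 ((454.3179931640625, -28.307674407958984), (58.53955841064453, 12.220817565917969), 86.82556915283203)
 jig 0.044 798 ((457.43817138671875, -25.00714111328125), (64.51981353759766, 90.06254577636719), 0.13970831036567688) dark 60 ((453.86920166015625, -33.06060791015625), (14.682428359985352, 47.54791259765625), 11.180869102478027)
== top table z -0.0007650517692004205
full base 1145 ((579.7616577148438, 201.4790496826172), (148.25299072265625, 89.39405822753906), 5.634232997894287) z 0.013062330273769594
 rod pts 199 [0.5052 0.1845 0.146 ] [0.6398 0.2136 0.1639]
 line [0.9959 0.0901 0.5809 0.2014] 5.1698103
spare base 1
[... 2261 characters left out ...]
8626403809)
 jig 0.035 95 ((461.91510009765625, -24.965076446533203), (57.741424560546875, 80.73019409179688), 6.201176166534424) dark 53 ((451.0638122558594, -29.098342895507812), (16.513935089111328, 75.3065414428711), 13.540068626403809)
 jig 0.044 570 ((457.2254638671875, -25.829452514648438), (88.48883056640625, 63.452903747558594), 89.00540924072266) dark 129 ((452.8419189453125, -26.233638763427734), (11.548258781433105, 68.70219421386719), 7.140124797821045)
 jig 0.044 570 ((457.2254638671875, -25.829452514648438), (88.48883056640625, 63.452903747558594), 89.00540924072266) dark 129 ((452.8419189453125, -26.233638763427734), (11.548258781433105, 68.70219421386719), 7.140124797821045)
```

```bash
cat > go.py <<'E'
from h import *; import sys
def plan(x,y,z,yaw):
    o=bot.get_obs(); R=Ro.from_euler('xyz',o['eef_rot'],degrees=True); p=np.array(o['position'])
    T=Ro.from_euler('xyz',[180,0,yaw],degrees=True)
    print('off',np.round(R.inv().apply(np.array([x,y,z])-p)*1000,1),'rot',np.round((R.inv()*T).as_rotvec(degrees=True),2))
if __name__=='__main__': plan(*map(float,sys.argv[1:5]))
E
python3 go.py 0.43 -0.03 0.25 -173.7
python3 - <<'E'
from h import *
K,d,R,t=cal('wrist'); o=bot.get_obs(); T=Ro.from_euler('xyz',o['eef_rot'],degrees=True).as_matrix()
print(T.T@(-R.T@t-np.array(o['position'])), (R@T).round(3), K[0,0])
E
```

```text
off [-373.9  385.6  -18.7] rot [ 1.000e-02 -0.000e+00  1.953e+01]
[ 0.07574104  0.00018074 -0.14230048] [[ 0.001  1.    -0.   ]
 [-0.956  0.001 -0.295]
 [-0.295  0.     0.956]] 372.1628018660228
```

```bash
python3 -m crank '{"gripper":[0,0,0,0,0,0,0,0,0,0],"offset":[[-374,386,-19],[-374,386,-19],[-374,386,-19],[-374,386,-19],[-374,386,-19],[-374,386,-19],[-374,386,-19],[-374,386,-19],[-374,386,-19],[-374,386,-19]],"delta_rot":[[0,0,7],[0,0,14],[0,0,19.5],[0,0,19.5],[0,0,19.5],[0,0,19.5],[0,0,19.5],[0,0,19.5],[0,0,19.5],[0,0,19.5]]}' 30; python3 go.py 0.43 -0.03 0.25 -173.7
```

```text
time: 1.93
position: [0.3901, -0.1484, 0.2464]
eef_rot: [180.0, 0.1, -173.7]
force: [2.1, -0.1, 0.5]
opening: 0.0853
grip_force: 0.0
off [-52.7 113.3  -3.5] rot [0.   0.09 0.02]
```

```bash
python3 -m crank '{"gripper":[0,0,0,0,0],"offset":[[-53,113,-4],[-53,113,-4],[-53,113,-4],[-53,113,-4],[-53,113,-4]],"delta_rot":[[0,0,0],[0,0,0],[0,0,0],[0,0,0],[0,0,0]]}'
python3 - <<'E'
from h import *
im,d=eyes.read_camera('wrist'); save('w1.png',im); np.save('w1_d.npy',d)
K,D,R,t=cal('wrist'); np.savez('w1_cal.npz',K=K,D=D,R=R,t=t); print(bot.get_obs()['position'])
v,u=np.nonzero(d>0); P=world('wrist',np.c_[u,v],d[v,u]); k=(abs(P[:,0]-.4545)<.06)&(abs(P[:,1]+.025)<.07)&(P[:,2]>.044)
print(cv2.minAreaRect((P[k][:,:2]*1000).astype(np.float32)),np.percentile(P[k][:,2],[5,50,95]))
# profile across the slot, along jig x at several y
yaw=np.radians(7.7); q=P[:,:2]-[.4545,-.0254]; X=q@[np.cos(yaw),np.sin(yaw)]; Y=q@[-np.sin(yaw),np.cos(yaw)]; V=cv2.cvtColor(im,cv2.COLOR_RGB2GRAY)[v,u]
for x in np.arange(-36,37,3):
    k=(abs(X*1000-x)<1.5)&(abs(Y)<.025)
    if k.any(): print(x,int(k.sum()),np.round(np.percentile(P[k][:,2],[10,50,90])*1000),np.median(V[k]))
E
```

```text
time: 2.35
position: [0.4306, -0.0303, 0.2497]
eef_rot: [180.0, -0.0, -173.4]
force: [-0.2, -0.3, 0.6]
opening: 0.0855
grip_force: 0.0
[ 0.43037213 -0.03156817  0.24985115]
((445.8895263671875, -24.06640625), (77.20841979980469, 140.19610595703125), 8.372420310974121) [0.05024059 0.32349517 0.34187595]
-36 9579 [324. 331. 337.] 33.0
-33 315 [ 50.  51. 325.] 231.0
-30 179 [51. 52. 53.] 231.0
-27 133 [51. 53. 54.] 233.0
-24 64 [43. 46. 49.] 104.0
-21 14 [40. 41. 41.] 128.0
-18 36 [19. 20. 21.] 187.5
-15 286 [19. 24. 34.] 58.0
-12 277 [35. 39. 43.] 60.0
-9 236 [44. 47. 49.] 59.0
-6 146 [47. 48. 49.] 63.0
-3 141 [46. 47. 48.] 62.0
0 108 [45. 46. 47.] 61.0
15 88 [-1.  0.  1.] 101.0
18 849 [ 2. 27. 49.] 101.0
21 146 [49. 50. 51.] 104.0
24 149 [49. 50. 51.] 105.0
27 150 [49. 50. 51.] 110.0
30 53 [49. 50. 51.] 109.0
36 8 [34. 36. 36.] 94.0
```

View pics/w1.png

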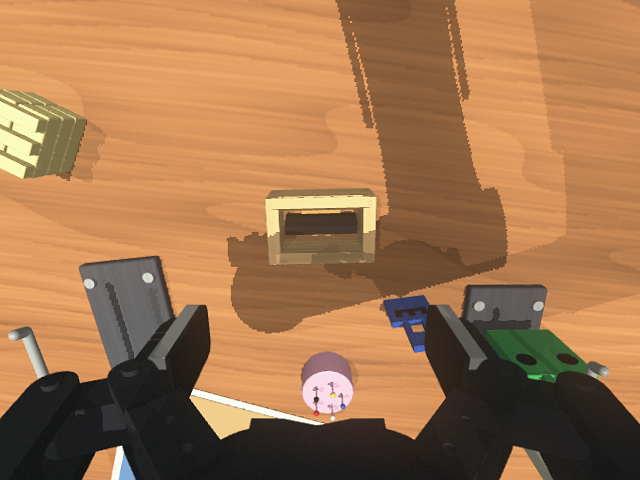

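The wrist picture shows the jig slot at about (320,222). It lies off the jig outline's centre, toward the robot, with the black jaw on its far side and the flared wall on the robot side. I refine that from the same data and go above green.

```bash
python3 - <<'E'
from h import *
z=np.load('w1_cal.npz'); d=np.load('w1_d.npy'); im=cv2.imread('pics/w1.png',0)
v,u=np.nonzero((d>0.3)); p=cv2.undistortPoints(np.c_[u,v].astype(float).reshape(-1,1,2),z['K'],z['D']).reshape(-1,2)
P=(np.c_[p,np.ones(len(p))]*d[v,u][:,None]-z['t'])@z['R']; V=im[v,u]
k=(abs(P[:,0]-.4545)<.06)&(abs(P[:,1]+.025)<.07)&(P[:,2]>.045)&(P[:,2]<.06); r=cv2.minAreaRect((P[k][:,:2]*1000).astype(np.float32)); print(r)
c=np.array(r[0])/1000
for yd in (7.7,8.4):
    yaw=np.radians(yd); q=P[:,:2]-[.4545,-.0254]; X=q@[np.cos(yaw),np.sin(yaw)]*1000; Y=q@[-np.sin(yaw),np.cos(yaw)]*1000; Z=P[:,2]*1000
    for y in (-20,0,20):
        b=(abs(Y-y)<10)
        j=b&(V<80)&(X<-5)&(X>-20)&(Z>36)&(Z<47); w=b&(X<-15)&(X>-30)&(Z>41)&(Z<51); f=b&(V<80)&(X<-5)&(X>-20)&(Z>22)&(Z<32)
        print(yd,y,'jaw origin',np.median(X[j]-3-np.tan(np.radians(20))*(Z[j]-34)),'face',np.median(X[f])-3 if f.any() else 0,'wall fit',np.polyfit(Z[w]-40,X[w],1)+[0,5])
    k=(V<80)&(X>-20)&(X<2)&(abs(Y)<45)&(Z>40)&(Z<50); print('jaw Y',np.percentile(Y[k],[1,99]))
E
python3 go.py 0.53 0.198 0.25 -173.3
```

```text
((451.5824890136719, -25.029224395751953), (66.8072280883789, 104.10860443115234), 7.811567783355713)
7.7 -20 jaw origin -16.89570453236358 face -16.90858647835237 wall fit [ -0.39686881 -16.78260139]
7.7 0 jaw origin -16.892612715454234 face -16.920979687686987 wall fit [ -0.49275063 -16.41839177]
7.7 20 jaw origin -16.948946358731668 face -17.00162684841017 wall fit [ -0.36076984 -16.96644979]
jaw Y [-33.46276845  35.07906723]
8.4 -20 jaw origin -17.17056370422294 face -17.131816529668345 wall fit [ -0.3559039  -17.23261961]
8.4 0 jaw origin -16.92369814992398 face -16.920591180223795 wall fit [ -0.50961649 -16.32903241]
8.4 20 jaw origin -16.69960233860145 face -16.75402786536197 wall fit [ -0.35875171 -16.74867497]
jaw Y [-33.44636855  35.14693825]
off [-1.248e+02  2.169e+02 -2.000e-01] rot [-0.01 -0.02 -0.24]
```

```bash
python3 -m crank '{"gripper":[0,0,0,0,0,0,0,0],"offset":[[-125,217,0],[-125,217,0],[-125,217,0],[-125,217,0],[-125,217,0],[-125,217,0],[-125,217,0],[-125,217,0]],"delta_rot":[[0,0,0],[0,0,0],[0,0,0],[0,0,0],[0,0,0],[0,0,0],[0,0,0],[0,0,0]]}'
cat > heads.py <<'E'
from h import *
np.set_printoptions(precision=4,suppress=True)
im,d=eyes.read_camera('wrist'); o=bot.get_obs(); H=cv2.cvtColor(im,cv2.COLOR_RGB2HSV).astype(int)
print(o['position'],o['eef_rot'])
for c,(a,b) in dict(red=(172,8),blue=(105,130),green=(45,80)).items():
    h=H[...,0]; m=((h>=a)|(h<=b)) if a>b else (h>=a)&(h<=b); m&=(H[...,1]>90)&(d>0)
    P=cloud('wrist',m,d); Q=P[(P[:,2]>.16)&(P[:,2]<.22)]; T=P[(P[:,2]>.1835)&(P[:,2]<.22)]
    if len(Q)>10:print(c,len(Q),'zmax',np.percentile(Q[:,2],98),'med',np.median(Q,0),'top',len(T),cv2.minAreaRect((T[:,:2]*1000).astype(np.float32)) if len(T)>4 else '')
save('w%d.png'%int(o['time']*100),im)
E
python3 heads.py
```

```text
time: 3.07
position: [0.5312, 0.1972, 0.2481]
eef_rot: [-179.9, -0.2, -173.7]
force: [-0.7, -0.4, -0.6]
opening: 0.0854
grip_force: 0.0
[0.5311 0.1962 0.2493] [-179.9361   -0.0705 -173.7359]
red 1955 zmax 0.1889047178775247 med [0.5934 0.2048 0.1831] top 957 ((582.1231079101562, 203.56472778320312), (41.75509262084961, 35.52401351928711), 5.5258049964904785)
blue 1847 zmax 0.18912122644128604 med [0.5633 0.2015 0.1852] top 992 ((566.579345703125, 201.6298370361328), (10.62119197845459, 35.18811798095703), 6.373711585998535)
green 1834 zmax 0.189000898956996 med [0.5393 0.1989 0.187 ] top 1086 ((542.5765380859375, 199.17929077148438), (10.669843673706055, 35.60664367675781), 5.855871677398682)
```

```bash
python3 go.py 0.544 0.1992 0.152 -173.8
```

```text
off [-13.3   1.7  97.2] rot [-0.06 -0.07  0.06]
```

```bash
python3 -m crank '{"gripper":[0,0,0,0,0,0],"offset":[[-13,2,20],[-13,2,50],[-13,2,80],[-13,2,97],[-13,2,97],[-13,2,97]],"delta_rot":[[0,0,0],[0,0,0],[0,0,0],[0,0,0],[0,0,0],[0,0,0]]}'; python3 -m crank '{"gripper":[1,1,1,1,1,1,1,1,1,1],"offset":[[0,0,0],[0,0,0],[0,0,0],[0,0,0],[0,0,0],[0,0,0],[0,0,0],[0,0,0],[0,0,0],[0,0,0]],"delta_rot":[[0,0,0],[0,0,0],[0,0,0],[0,0,0],[0,0,0],[0,0,0],[0,0,0],[0,0,0],[0,0,0],[0,0,0]]}' 30
```

```text
time: 3.62
position: [0.5435, 0.1988, 0.1538]
eef_rot: [-180.0, 0.0, -173.8]
force: [0.8, -0.4, 1.1]
opening: 0.0853
grip_force: 0.0
time: 4.45
position: [0.5438, 0.2008, 0.1541]
eef_rot: [180.0, 0.1, -173.7]
force: [-1.4, -0.7, 6.5]
opening: 0.0358
grip_force: 32.2
```

```bash
python3 -m crank '{"gripper":[1,1,1,1,1],"offset":[[0,0,-6],[0,0,-12],[0,0,-17],[0,0,-17],[0,0,-17]],"delta_rot":[[0,0,0],[0,0,0],[0,0,0],[0,0,0],[0,0,0]]}'; python3 heads.py
```

```text
time: 4.87
position: [0.5434, 0.2008, 0.17]
eef_rot: [180.0, 0.0, -173.7]
force: [-0.0, -0.5, -1.6]
opening: 0.0356
grip_force: 31.5
[0.5432 0.2008 0.1696] [ 179.9902   -0.0284 -173.6718]
red 2075 zmax 0.1800993288533694 med [0.5922 0.2057 0.171 ] top 0 
blue 2339 zmax 0.18729946496942948 med [0.5654 0.2025 0.1861] top 2196 ((566.7050170898438, 202.4947967529297), (12.431371688842773, 35.91410446166992), 7.908259391784668)
green 7094 zmax 0.20302674882323324 med [0.5384 0.2004 0.1957] top 5149 ((542.7572631835938, 200.76402282714844), (13.24147891998291, 35.58277893066406), 5.965630531311035)
```

```bash
python3 -m crank '{"gripper":[1,1,1,1,1,1],"offset":[[15,0,-1],[32,0,-1],[50,0,-1],[65,0,-1],[65,0,-1],[65,0,-1]],"delta_rot":[[0,0,0],[0,0,0],[0,0,0],[0,0,0],[0,0,0],[0,0,0]]}'; python3 go.py 0.485 -0.1 0.215 -166.7;  python3 go.py 0.485 -0.254 0.215 -166.7
```

```text
time: 5.42
position: [0.4785, 0.1937, 0.171]
eef_rot: [180.0, 0.0, -173.6]
force: [1.2, 0.9, -1.4]
opening: 0.0355
grip_force: 31.5
off [  26.1 -292.5  -44.2] rot [ 0.03  0.03 -6.92]
off [  43.2 -445.6  -44.3] rot [ 0.03  0.03 -6.92]
```

```bash
python3 -m crank '{"gripper":[1,1,1,1,1,1,1,1,1,1],"offset":[[5,0,-30],[10,-30,-64],[20,-70,-64],[35,-112,-64],[42,-154,-64],[42,-196,-64],[42,-238,-64],[42,-280,-64],[42,-322,-64],[42,-364,-64]],"delta_rot":[[0,0,0],[0,0,-1],[0,0,-2],[0,0,-4],[0,0,-6.5],[0,0,-6.9],[0,0,-6.9],[0,0,-6.9],[0,0,-6.9],[0,0,-6.9]]}'
python3 - <<'E'
from h import *
z=np.load('w1_cal.npz'); d=np.load('w1_d.npy')
v,u=np.nonzero((d>0.1)); p=cv2.undistortPoints(np.c_[u,v].astype(float).reshape(-1,1,2),z['K'],z['D']).reshape(-1,2)
P=(np.c_[p,np.ones(len(p))]*d[v,u][:,None]-z['t'])@z['R']
k=(P[:,0]>.48)&(P[:,0]<.7)&(P[:,1]<-.18)&(P[:,1]>-.29)&(P[:,2]>.142)&(P[:,2]<.17); Q=P[k]; print(len(Q),Q.min(0),Q.max(0))
print(cv2.fitLine(Q[:,:2].astype(np.float32),cv2.DIST_HUBER,0,.01,.01).ravel())
for l,h in ((.5,.53),(.53,.56),(.56,.6)): s=Q[(Q[:,0]>l)&(Q[:,0]<h)]; print(len(s),s.mean(0) if len(s) else '')
E
python3 go.py 0.492 -0.252 0.235 -166.7
```

```text
time: 6.25
position: [0.4765, -0.1678, 0.2347]
eef_rot: [180.0, 0.0, -166.8]
force: [1.5, 0.7, -0.4]
opening: 0.0357
grip_force: 31.5
793 [ 0.51965348 -0.24640073  0.14661636] [ 0.56670515 -0.23041168  0.16456583]
[ 0.97597134  0.21789882  0.53609955 -0.23844385]
262 [ 0.52394298 -0.24149641  0.15733194]
464 [ 0.54463747 -0.23711646  0.15220245]
67 [ 0.56225697 -0.23343371  0.15205783]
off [  4.1 -85.5  -0.3] rot [ 0.    0.01 -0.08]
```

```bash
python3 go.py 0.489 -0.2506 0.171 -166.7; python3 -m crank '{"gripper":[1,1,1,1,1,1],"offset":[[4,-42,0],[6,-80,0],[6,-84,20],[6,-84,50],[6,-84,64],[6,-84,64]],"delta_rot":[[0,0,0],[0,0,0],[0,0,0],[0,0,0],[0,0,0],[0,0,0]]}'
cat > spare.py <<'E'
from h import *
np.set_printoptions(precision=4,suppress=True)
im,d=eyes.read_camera('scene'); H=cv2.cvtColor(im,cv2.COLOR_RGB2HSV).astype(int)
v,u=np.nonzero(d>0); P=world('scene',np.c_[u,v],d[v,u]); h=H[v,u]
b=(P[:,1]<-.15)&(P[:,1]>-.33)&(P[:,0]>.42)&(P[:,0]<.68)
for c,(a,e) in dict(blue=(105,130),green=(45,80)).items():
    Q=P[b&(h[:,0]>=a)&(h[:,0]<=e)&(h[:,1]>90)&(P[:,2]>.06)]
    if len(Q)>20:
        T=Q[Q[:,2]>np.percentile(Q[:,2],97)-.03]; print(c,len(Q),'ztop',np.percentile(Q[:,2],98),'head rect',cv2.minAreaRect((T[:,:2]*1000).astype(np.float32)),'y',T[:,1].min(),T[:,1].max())
Q=P[b&(h[:,1]<70)&(P[:,2]>.143)&(P[:,2]<.157)]; l=cv2.fitLine(Q[:,:2].astype(np.float32),cv2.DIST_HUBER,0,.01,.01).ravel(); print('rod',len(Q),l)
o=bot.get_obs(); print(o['position'],o['force']); save('s%d.png'%int(o['time']*100),im)
E
python3 spare.py; ls pics
```

```text
off [  6.8 -83.5  63.7] rot [ 0.    0.01 -0.08]
time: 6.75
position: [0.4881, -0.2485, 0.1656]
eef_rot: [179.7, -0.4, -166.9]
force: [0.0, 0.5, -0.5]
opening: 0.0355
grip_force: 31.5
green 1344 ztop 0.2002470194176722 head rect ((490.60882568359375, -246.92889404296875), (14.875211715698242, 38.20262145996094), 21.114225387573242) y -0.26206860936424076 -0.22842454658815983
rod 280 [ 0.9762  0.2171  0.5994 -0.2239]
[ 0.4889 -0.2488  0.1686] [-0.1939 -0.8764 -0.054 ]
crop.png
s680.png
scene0.png
top0.png
w1.png
w311.png
w491.png
```

```bash
python3 -m crank '{"gripper":[1,1,1,1,1],"offset":[[-8,0,-1],[-22,0,-1],[-38,0,-1],[-55,0,-1],[-55,0,-1]],"delta_rot":[[0,0,0],[0,0,0],[0,0,0],[0,0,0],[0,0,0]]}'; python3 spare.py
```

```text
time: 7.22
position: [0.5464, -0.2351, 0.1733]
eef_rot: [-179.9, 0.1, -166.7]
force: [-1.4, -0.1, -1.6]
opening: 0.0352
grip_force: 31.6
green 1477 ztop 0.2081476527934185 head rect ((546.7425537109375, -231.9991912841797), (12.05258846282959, 34.2736930847168), 11.113384246826172) y -0.2487896582489811 -0.21474959960985915
rod 279 [ 0.9756  0.2194  0.6031 -0.223 ]
[ 0.5452 -0.2354  0.1732] [-0.9858 -1.0404 -0.104 ]
```

Run:
```python
import cv2,glob
f=sorted(glob.glob('pics/s*.png'),key=lambda s:s)[-2:]; print(f)
import os
f=max(glob.glob('pics/s[0-9]*.png'),key=os.path.getmtime); cv2.imwrite('pics/c2.png',cv2.resize(cv2.imread(f)[180:380,110:310],(600,600),interpolation=cv2.INTER_CUBIC))
```

```text
['pics/s726.png', 'pics/scene0.png']
```

View pics/c2.png

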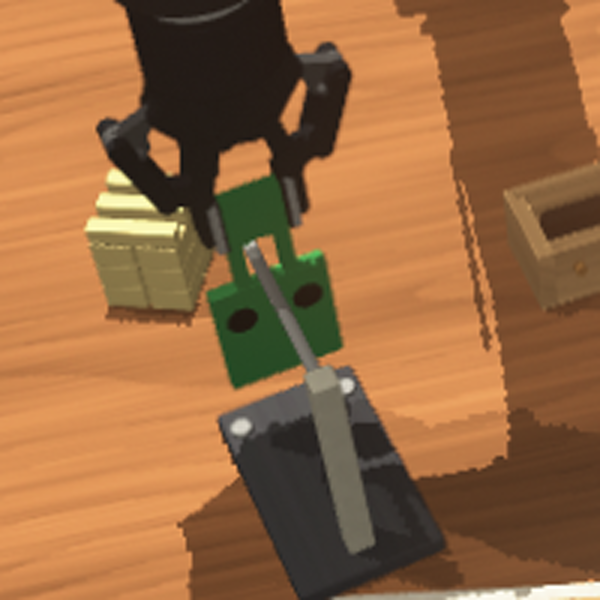

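The crop shows the rod passing through green's eye, with its tip at (250,245) showing behind the plate. Green sits about 3 mm too far toward +y, so I correct that while sliding in.

```bash
python3 -m crank '{"gripper":[1,1,1,1,1,1],"offset":[[-3,-2,1],[-15,-3,2],[-30,-3,2],[-45,-3,2],[-60,-3,2],[-60,-3,2]],"delta_rot":[[0,0,0],[0,0,0],[0,0,0],[0,0,0],[0,0,0],[0,0,0]]}'; python3 spare.py
```

```text
time: 7.77
position: [0.604, -0.2247, 0.17]
eef_rot: [-180.0, 0.0, -166.7]
force: [-0.0, 0.7, -1.2]
opening: 0.0354
grip_force: 31.6
green 1424 ztop 0.20434198934818965 head rect ((605.801513671875, -221.84950256347656), (15.586288452148438, 35.61347961425781), 12.670825004577637) y -0.23894003831527708 -0.2043595602779609
rod 174 [ 0.9772  0.2125  0.6147 -0.2204]
[ 0.603  -0.2249  0.17  ] [ 1.4092 -0.4242 -0.5006]
```

```bash
python3 -m crank '{"gripper":[1,1,1,1,1,1],"offset":[[0,0,5],[0,0,10],[0,0,13],[0,0,14.5],[0,0,15.5],[0,0,15.5]],"delta_rot":[[0,0,0],[0,0,0],[0,0,0],[0,0,0],[0,0,0],[0,0,0]]}'
```

```text
time: 8.32
position: [0.6021, -0.2252, 0.1544]
eef_rot: [-180.0, -0.0, -166.8]
force: [1.3, 0.4, -1.5]
opening: 0.0354
grip_force: 31.7
```

```bash
python3 -m crank '{"gripper":[1,1,1],"offset":[[0,0,1],[0,0,2],[0,0,2]],"delta_rot":[[0,0,0],[0,0,0],[0,0,0]]}'
```

```text
time: 8.57
position: [0.6024, -0.2253, 0.154]
eef_rot: [-179.9, 0.1, -166.8]
force: [-3.2, 2.0, 4.6]
opening: 0.0353
grip_force: 32.3
```

```bash
python3 -m crank '{"gripper":[0.8,0.5,0.2,0,0,0,0,0],"offset":[[0,0,0],[0,0,0],[0,0,0],[0,0,0],[0,0,-20],[0,0,-55],[0,0,-85],[0,0,-85]],"delta_rot":[[0,0,0],[0,0,0],[0,0,0],[0,0,0],[0,0,0],[0,0,0],[0,0,0],[0,0,0]]}'; python3 spare.py; python3 go.py 0.555 0.2 0.25 -173.8
```

```text
time: 9.23
position: [0.604, -0.2264, 0.2453]
eef_rot: [-179.7, 0.5, -166.8]
force: [-1.5, -0.1, 2.8]
opening: 0.0852
grip_force: 0.0
green 1225 ztop 0.18948200728947556 head rect ((617.9011840820312, -223.05462646484375), (51.18281936645508, 34.70862579345703), 1.7214468717575073) y -0.2406662605291177 -0.20493940949510625
rod 191 [ 0.9755  0.2202  0.6048 -0.2226]
[ 0.6037 -0.2257  0.242 ] [-0.2887  0.1323 -0.5281]
off [-50.  425.5  -9.1] rot [-0.17  0.39  7.02]
```

```bash
python3 -m crank '{"gripper":[0,0,0,0,0,0,0,0,0,0],"offset":[[-50,425,-9],[-50,425,-9],[-50,425,-9],[-50,425,-9],[-50,425,-9],[-50,425,-9],[-50,425,-9],[-50,425,-9],[-50,425,-9],[-50,425,-9]],"delta_rot":[[0,0,1],[0,0,2],[0,0,4],[0,0,6],[0,0,7],[0,0,7],[0,0,7],[0,0,7],[0,0,7],[0,0,7]]}'; python3 -m crank '{"gripper":[0,0,0],"offset":[[0,0,0],[0,0,0],[0,0,0]],"delta_rot":[[0,0,0],[0,0,0],[0,0,0]]}'; python3 heads.py;python3 go.py 0.568 0.2025 0.152 -173.8
```

```text
time: 10.12
position: [0.5541, 0.1909, 0.2453]
eef_rot: [180.0, -0.0, -173.8]
force: [0.8, -0.6, -0.1]
opening: 0.0853
grip_force: 0.0
time: 10.37
position: [0.5548, 0.1888, 0.2453]
eef_rot: [-180.0, -0.1, -173.7]
force: [0.2, 0.3, -0.2]
opening: 0.0855
grip_force: 0.0
[0.5551 0.1882 0.2456] [-179.9768   -0.0386 -173.7996]
red 1924 zmax 0.1881699016475799 med [0.5937 0.205  0.1838] top 978 ((582.6002197265625, 204.0229034423828), (41.29935073852539, 35.24280548095703), 5.7390031814575195)
blue 1812 zmax 0.18824584932602106 med [0.5637 0.2017 0.1861] top 1032 ((567.3706665039062, 201.9947509765625), (11.19342041015625, 35.34939193725586), 6.367511749267578)
off [-14.5  12.9  93.6] rot [-0.02 -0.04  0.  ]
```

```bash
python3 -m crank '{"gripper":[0,0,0,0,0,0],"offset":[[-14,12.5,10],[-14,12.5,45],[-14,12.5,78],[-14,12.5,94],[-14,12.5,94],[-14,12.5,94]],"delta_rot":[[0,0,0],[0,0,0],[0,0,0],[0,0,0],[0,0,0],[0,0,0]]}'; python3 -m crank '{"gripper":[1,1,1,1,1,1,1,1,1],"offset":[[0,0,0],[0,0,0],[0,0,0],[0,0,0],[0,0,0],[0,0,0],[0,0,0],[0,0,0],[0,0,0]],"delta_rot":[[0,0,0],[0,0,0],[0,0,0],[0,0,0],[0,0,0],[0,0,0],[0,0,0],[0,0,0],[0,0,0]]}' 30
```

```text
time: 10.92
position: [0.5678, 0.2012, 0.152]
eef_rot: [-179.9, -0.0, -173.9]
force: [0.8, 0.8, 0.5]
opening: 0.0853
grip_force: 0.0
time: 11.67
position: [0.5679, 0.203, 0.1533]
eef_rot: [180.0, 0.1, -173.8]
force: [-0.9, 0.4, 5.1]
opening: 0.0353
grip_force: 32.3
```

```bash
python3 -m crank '{"gripper":[1,1,1,1,1],"offset":[[0,0,-6],[0,0,-12],[0,0,-18],[0,0,-18],[0,0,-18]],"delta_rot":[[0,0,0],[0,0,0],[0,0,0],[0,0,0],[0,0,0]]}'; python3 heads.py
```

```text
time: 12.08
position: [0.5677, 0.2029, 0.1704]
eef_rot: [180.0, 0.0, -173.8]
force: [-1.1, 0.2, -1.7]
opening: 0.0348
grip_force: 31.7
[0.5675 0.2028 0.1699] [ 179.9848   -0.0169 -173.7749]
red 3120 zmax 0.18721455728016761 med [0.5938 0.2056 0.1857] top 2108 ((587.8450927734375, 193.2078094482422), (64.02240753173828, 31.33873748779297), 54.76728439331055)
blue 7181 zmax 0.2040247503814105 med [0.5627 0.2025 0.1969] top 5396 ((568.0949096679688, 202.91778564453125), (15.102715492248535, 35.60031509399414), 5.919075965881348)Traceback (most recent call last):
  File "heads.py", line 7, in <module>
    P=cloud('wrist',m,d); Q=P[(P[:,2]>.16)&(P[:,2]<.22)]; T=P[(P[:,2]>.1835)&(P[:,2]<.22)]
  File "h.py", line 11, in cloud
    v,u=np.nonzero(mask&(dep>0)); return world(n,np.c_[u,v],dep[v,u])
                                         ~~~~~^^^^^^^^^^^^^^^^^^^^^^^
  File "h.py", line 8, in world
    K,d,R,t=cal(n); p=cv2.undistortPoints(np.array(px,float).reshape(-1,1,2),K,d).reshape(-1,2)
                      ~~~~~~~~~~~~~~~~~~~^^^^^^^^^^^^^^^^^^^^^^^^^^^^^^^^^^^^^^^^
cv2.error: OpenCV(4.12.0) /io/opencv/modules/calib3d/src/undistort.dispatch.cpp:347: error: (-215:Assertion failed) CV_IS_MAT(_src) && CV_IS_MAT(_dst) && (_src->rows == 1 || _src->cols == 1) && (_dst->rows == 1 || _dst->cols == 1) && _src->cols + _src->rows - 1 == _dst->rows + _dst->cols - 1 && (CV_MAT_TYPE(_src->type) == CV_32FC2 || CV_MAT_TYPE(_src->type) == CV_64FC2) && (CV_MAT_TYPE(_dst->type) == CV_32FC2 || CV_MAT_TYPE(_dst->type) == CV_64FC2) in function 'cvUndistortPointsInternal'
```

```bash
python3 -m crank '{"gripper":[1,1,1,1,1,1,1,1,1,1],"offset":[[15,0,0],[32,0,0],[50,0,0],[68,0,0],[85,0,0],[92,0,0],[92,0,-10],[92,0,-40],[92,0,-65],[92,0,-65]],"delta_rot":[[0,0,0],[0,0,0],[0,0,0],[0,0,0],[0,0,0],[0,0,0],[0,0,0],[0,0,0],[0,0,0],[0,0,0]]}'; python3 go.py 0.489 -0.2525 0.235 -166.9
```

```text
time: 12.97
position: [0.4786, 0.1932, 0.2418]
eef_rot: [179.8, 0.5, -173.8]
force: [0.7, 0.5, -0.2]
opening: 0.0353
grip_force: 31.7
off [  37.8 -444.2    5.2] rot [ 0.13  0.5  -6.89]
```

```bash
python3 -m crank '{"gripper":[1,1,1,1,1,1,1,1,1,1],"offset":[[10,-40,3],[18,-81,3],[27,-122,3],[37,-163,3],[38,-204,3],[38,-245,3],[38,-286,3],[38,-327,3],[38,-368,3],[38,-409,3]],"delta_rot":[[0,0,0],[0,0,-1],[0,0,-2],[0,0,-4],[0,0,-6.5],[0,0,-6.9],[0,0,-6.9],[0,0,-6.9],[0,0,-6.9],[0,0,-6.9]]}'; python3 -m crank '{"gripper":[1,1,1],"offset":[[0,0,0],[0,0,0],[0,0,0]],"delta_rot":[[0,0,0],[0,0,0],[0,0,0]]}';  python3 go.py 0.489 -0.252 0.171 -166.9
```

```text
time: 13.8
position: [0.483, -0.2206, 0.2326]
eef_rot: [-180.0, 0.0, -166.9]
force: [0.6, 0.8, -0.0]
opening: 0.0352
grip_force: 31.7
time: 14.05
position: [0.483, -0.2184, 0.2319]
eef_rot: [180.0, -0.0, -166.9]
force: [0.4, -0.1, -0.6]
opening: 0.0354
grip_force: 31.8
off [  1.7 -34.2  60.9] rot [ 0.02 -0.03 -0.04]
```

```bash
python3 -m crank '{"gripper":[1,1,1,1,1,1],"offset":[[2,-34,0],[2,-34,20],[2,-34,45],[2,-34,61],[2,-34,61],[2,-34,61]],"delta_rot":[[0,0,0],[0,0,0],[0,0,0],[0,0,0],[0,0,0],[0,0,0]]}'; python3 spare.py
```

```text
time: 14.55
position: [0.4886, -0.2505, 0.1712]
eef_rot: [-180.0, -0.1, -166.8]
force: [-0.3, -0.4, 0.6]
opening: 0.0356
grip_force: 31.7
blue 1237 ztop 0.20596256332556367 head rect ((489.3591003417969, -248.5415496826172), (16.467451095581055, 35.677330017089844), 19.122779846191406) y -0.26395591369256627 -0.23038518580859838
green 1231 ztop 0.1888845328457439 head rect ((603.083984375, -223.88421630859375), (13.037747383117676, 35.587013244628906), 12.094265937805176) y -0.24181651172145197 -0.20578226072409153
rod 210 [ 0.9774  0.2115  0.6001 -0.2236]
[ 0.4892 -0.2509  0.1726] [ 0.2162  0.5176 -0.708 ]
```

```bash
python3 -m crank '{"gripper":[1,1,1,1,1,1,1],"offset":[[-8,0,1],[-22,0,1],[-38,0,1],[-56,0,1],[-73,0,1],[-73,0,1],[-73,0,1]],"delta_rot":[[0,0,0],[0,0,0],[0,0,0],[0,0,0],[0,0,0],[0,0,0],[0,0,0]]}'; python3 spare.py
```

```text
time: 15.18
position: [0.5608, -0.2344, 0.1708]
eef_rot: [-180.0, 0.0, -166.8]
force: [-0.6, 0.8, -1.4]
opening: 0.0355
grip_force: 31.8
blue 839 ztop 0.20646938426824749 head rect ((581.376220703125, -227.0331268310547), (53.5447883605957, 33.84379196166992), 12.808802604675293) y -0.24859790181765354 -0.20459694723105235
green 1250 ztop 0.1887666183089999 head rect ((603.5818481445312, -223.72364807128906), (14.56806755065918, 35.8320198059082), 11.820873260498047) y -0.24182548068955892 -0.20568671076200418
rod 174 [ 0.9743  0.2252  0.6194 -0.2195]
[ 0.5603 -0.2346  0.1709] [ 0.3246 -0.8608 -0.5286]
```

Low forces; lower until carried.

```bash
python3 -m crank '{"gripper":[1,1,1,1,1,1],"offset":[[0,0,5],[0,0,10],[0,0,14],[0,0,16],[0,0,17.5],[0,0,17.5]],"delta_rot":[[0,0,0],[0,0,0],[0,0,0],[0,0,0],[0,0,0],[0,0,0]]}'
```

```text
time: 15.73
position: [0.5593, -0.235, 0.1534]
eef_rot: [-180.0, 0.0, -166.9]
force: [-2.1, 1.1, 2.9]
opening: 0.0357
grip_force: 32.3
```

```bash
python3 -m crank '{"gripper":[0.8,0.5,0.2,0,0,0,0,0],"offset":[[0,0,0],[0,0,0],[0,0,0],[0,0,0],[0,0,-20],[0,0,-55],[0,0,-95],[0,0,-95]],"delta_rot":[[0,0,0],[0,0,0],[0,0,0],[0,0,0],[0,0,0],[0,0,0],[0,0,0],[0,0,0]]}'; python3 spare.py; python3 go.py 0.58 0.204 0.25 -173.8
```

```text
time: 16.4
position: [0.5615, -0.2366, 0.257]
eef_rot: [-179.6, 0.6, -166.9]
force: [-0.6, 0.3, 2.3]
opening: 0.086
grip_force: 0.0
blue 596 ztop 0.1895488916115571 head rect ((580.920654296875, -227.89971923828125), (57.236331939697266, 34.211299896240234), 14.99245548248291) y -0.25002755483222 -0.20411147863412196
green 1231 ztop 0.18948497458118096 head rect ((603.978759765625, -223.56842041015625), (13.92042064666748, 35.57481384277344), 11.550028800964355) y -0.24071171033725142 -0.20542911414755013
rod 149 [ 0.9755  0.2202  0.6342 -0.2162]
[ 0.5612 -0.2358  0.2532] [ 0.0235  0.4367 -0.4678]
off [-118.1  424.1    2.3] rot [-0.23  0.48  6.91]
```

Both hang on the spare hook. On the way to red I stop over the jig for a close look at the slot.

```bash
python3 go.py 0.445 -0.027 0.20 -172.3; python3 go.py 0.445 -0.027 0.25 -172.3
```

```text
off [ 66.2 230.   51.7] rot [-0.24  0.47  5.41]
off [ 65.8 229.7   1.7] rot [-0.24  0.47  5.41]
```

```bash
python3 -m crank '{"gripper":[0,0,0,0,0,0,0,0,0,0],"offset":[[66,230,2],[66,230,2],[66,230,2],[66,230,2],[66,230,30],[66,230,52],[66,230,52],[66,230,52],[66,230,52],[66,230,52]],"delta_rot":[[0,0,2],[0,0,4],[0,0,5.4],[0,0,5.4],[0,0,5.4],[0,0,5.4],[0,0,5.4],[0,0,5.4],[0,0,5.4],[0,0,5.4]]}'
cat > jig.py <<'E'
from h import *
import sys
n=sys.argv[1]; im,d=eyes.read_camera(n); o=bot.get_obs(); print(np.round(o['position'],4))
v,u=np.nonzero(d>(.15 if n=='wrist' else .3)); P=world(n,np.c_[u,v],d[v,u]); V=cv2.cvtColor(im,cv2.COLOR_RGB2GRAY)[v,u]
k=(abs(P[:,0]-.4545)<.06)&(abs(P[:,1]+.025)<.07)&(P[:,2]>.045)&(P[:,2]<.06); r=cv2.minAreaRect((P[k][:,:2]*1000).astype(np.float32)); print(r)
yaw=np.radians(7.7); q=P[:,:2]-[.4545,-.0254]; X=q@[np.cos(yaw),np.sin(yaw)]*1000; Y=q@[-np.sin(yaw),np.cos(yaw)]*1000; Z=P[:,2]*1000
for y in (-20,0,20):
    b=(abs(Y-y)<10); j=b&(V<80)&(X<-5)&(X>-22)&(Z>36)&(Z<47); w=b&(X<-15)&(X>-32)&(Z>41)&(Z<51)
    print(y,j.sum(),w.sum(),'jaw origin',np.median(X[j]-3-np.tan(np.radians(20))*(Z[j]-34)),'wall',np.polyfit(Z[w]-40,X[w],1)+[0,5] if w.sum()>5 else '')
b=(Z<44)&(Z>20)&(X<18)&(X>-18)&(abs(Y)<45); print('slot Y',np.percentile(Y[b],[1,99]))
save('j%d.png'%int(o['time']*100),im)
E
python3 jig.py wrist
```

```text
time: 17.28
position: [0.444, -0.0266, 0.1969]
eef_rot: [-180.0, 0.1, -172.3]
force: [0.6, -0.4, 1.1]
opening: 0.0853
grip_force: 0.0
[ 0.444  -0.0267  0.1969]
((451.5858459472656, -24.188095092773438), (66.41889953613281, 103.51249694824219), 7.767081260681152)
-20 195 81 jaw origin -16.40569772054548 wall [ -0.96717678 -13.79564841]
0 204 92 jaw origin -16.58126867794885 wall [ -1.00274703 -13.68366855]
20 200 82 jaw origin -16.572409541582644 wall [ -0.99854377 -13.67960145]
slot Y [-38.14970288  42.13842568]
```

```bash
python3 go.py 0.58 0.204 0.25 -173.8
```

```text
off [-165.5  210.5  -52.9] rot [-0.01  0.1   1.45]
```

```bash
python3 -m crank '{"gripper":[0,0,0,0,0,0,0,0,0,0],"offset":[[-10,20,-30],[-40,50,-53],[-80,85,-53],[-120,120,-53],[-150,155,-53],[-165,190,-53],[-165,210,-53],[-165,210,-53],[-165,210,-53],[-165,210,-53]],"delta_rot":[[0,0,0.5],[0,0,1.4],[0,0,1.4],[0,0,1.4],[0,0,1.4],[0,0,1.4],[0,0,1.4],[0,0,1.4],[0,0,1.4],[0,0,1.4]]}'; sed -i 's/(d>0)$/(d>0)\n    if m.sum()<20: continue/' heads.py; python3 heads.py;python3 go.py 0.597 0.206 0.152 -173.8
```

```text
time: 18.17
position: [0.5792, 0.2037, 0.2485]
eef_rot: [-180.0, -0.0, -173.7]
force: [0.5, -0.3, -0.0]
opening: 0.0853
grip_force: 0.0
[0.579  0.2031 0.2491] [-179.9892    0.0318 -173.7575]
red 1840 zmax 0.18835698284890012 med [0.5936 0.2052 0.1861] top 1044 ((597.0099487304688, 205.4619140625), (10.680583953857422, 35.51738739013672), 5.793735027313232)
off [-18.1   0.9  97.1] rot [-0.01  0.03  0.04]
```

```bash
python3 -m crank '{"gripper":[0,0,0,0,0,0],"offset":[[-18,0.5,15],[-18,0.5,50],[-18,0.5,80],[-18,0.5,96.5],[-18,0.5,96.5],[-18,0.5,96.5]],"delta_rot":[[0,0,0],[0,0,0],[0,0,0],[0,0,0],[0,0,0],[0,0,0]]}'; python3 -m crank '{"gripper":[1,1,1,1,1,1,1,1,1],"offset":[[0,0,0],[0,0,0],[0,0,0],[0,0,0],[0,0,0],[0,0,0],[0,0,0],[0,0,0],[0,0,0]],"delta_rot":[[0,0,0],[0,0,0],[0,0,0],[0,0,0],[0,0,0],[0,0,0],[0,0,0],[0,0,0],[0,0,0]]}' 40
```

```text
time: 18.72
position: [0.5964, 0.2052, 0.1529]
eef_rot: [-180.0, 0.0, -173.8]
force: [0.3, -0.3, -0.0]
opening: 0.0857
grip_force: 0.0
time: 19.47
position: [0.5966, 0.2069, 0.1535]
eef_rot: [180.0, 0.1, -173.7]
force: [-0.9, -0.1, 5.7]
opening: 0.0352
grip_force: 40.3
```

```bash
python3 -m crank '{"gripper":[1,1,1,1,1],"offset":[[0,0,-6],[0,0,-12],[0,0,-18],[0,0,-18],[0,0,-18]],"delta_rot":[[0,0,0],[0,0,0],[0,0,0],[0,0,0],[0,0,0]]}'; python3 heads.py
```

```text
time: 19.88
position: [0.5963, 0.2071, 0.1704]
eef_rot: [180.0, 0.0, -173.7]
force: [-0.3, 0.3, -0.8]
opening: 0.0349
grip_force: 39.9
[0.5961 0.207  0.1699] [ 179.9827   -0.0206 -173.6717]
red 7870 zmax 0.2056077980522382 med [0.5926 0.2073 0.1968] top 5959 ((593.6707153320312, 210.58108520507812), (25.000865936279297, 67.84916687011719), 6.394008636474609)
```

```bash
python3 -m crank '{"gripper":[1,1,1,1,1,1,1,1,1,1],"offset":[[15,0,0],[35,0,0],[55,0,0],[75,0,0],[95,0,0],[115,0,0],[124,0,0],[124,0,-15],[124,0,-45],[124,0,-65]],"delta_rot":[[0,0,0],[0,0,0],[0,0,0],[0,0,0],[0,0,0],[0,0,0],[0,0,0],[0,0,0],[0,0,0],[0,0,0]]}'; python3 -m crank '{"gripper":[1,1],"offset":[[0,0,0],[0,0,0]],"delta_rot":[[0,0,0],[0,0,0]]}' 70; python3 go.py 0.4388 -0.0261 0.235 -172.3
```

```text
time: 20.77
position: [0.4731, 0.193, 0.2369]
eef_rot: [-180.0, 0.1, -173.7]
force: [0.6, 0.6, 0.2]
opening: 0.035
grip_force: 40.1
time: 20.93
position: [0.4734, 0.1936, 0.2361]
eef_rot: [179.9, 0.1, -173.7]
force: [0.5, -0.2, -0.7]
opening: 0.0348
grip_force: 70.1
off [  58.6 -214.5    0.7] rot [ 0.09  0.1  -1.37]
```

```bash
python3 -m crank '{"gripper":[1,1,1,1,1,1,1,1,1],"offset":[[20,-30,0],[40,-70,0],[58,-112,0],[59,-154,0],[59,-196,0],[59,-214,0],[59,-214,20],[59,-214,45],[59,-214,45]],"delta_rot":[[0,0,0],[0,0,-1],[0,0,-1.4],[0,0,-1.4],[0,0,-1.4],[0,0,-1.4],[0,0,-1.4],[0,0,-1.4],[0,0,-1.4]]}'
cat > redm.py <<'E'
from h import *
np.set_printoptions(precision=4,suppress=True)
for n in ['wrist','scene','top']:
    im,d=eyes.read_camera(n); o=bot.get_obs(); H=cv2.cvtColor(im,cv2.COLOR_RGB2HSV).astype(int)
    m=((H[...,0]>=172)|(H[...,0]<=6))&(H[...,1]>120)&(d>(.05 if n=='wrist' else .3)); P=cloud(n,m,d); P=P[(abs(P[:,0]-.44)<.05)&(abs(P[:,1]+.026)<.06)&(P[:,2]>.04)]
    if len(P)<30: print(n,len(P)); continue
    zt=np.percentile(P[:,2],99); print(n,len(P),'top z',zt)
    for nm,Q in (('top',P[P[:,2]>zt-.005]),('head',P[(P[:,2]>zt-.06)&(P[:,2]<zt-.01)]),('panel',P[(P[:,2]<zt-.07)])):
        if len(Q)>20: print('  ',nm,len(Q),'med',np.median(Q,0),cv2.minAreaRect((Q[:,:2]*1000).astype(np.float32)))
    save('r%s%d.png'%(n,int(o['time']*100)),im)
print(o['position'],o['eef_rot'],o['force'])
E
python3 redm.py; python3 jig.py scene
```

```text
time: 21.68
position: [0.4354, -0.0265, 0.1837]
eef_rot: [179.9, -0.5, -172.4]
force: [-0.3, 0.7, -3.0]
opening: 0.0348
grip_force: 70.2
wrist 13307 top z 0.2207261123060206
   top 3155 med [ 0.4357 -0.0264  0.2196] ((437.1325988769531, -26.345380783081055), (13.404890060424805, 35.02579879760742), 7.563781261444092)
   head 3714 med [ 0.4322 -0.027   0.1958] ((433.1612854003906, -26.36548614501953), (14.955300331115723, 37.00175094604492), 9.685999870300293)
   panel 3579 med [ 0.4315 -0.0272  0.1166] ((434.96929931640625, -14.528755187988281), (90.94986724853516, 25.55890655517578), 77.01179504394531)
scene 1422 top z 0.22231340853423998
   top 96 med [ 0.4395 -0.0227  0.2207] ((438.0486755371094, -22.65192985534668), (13.445808410644531, 33.67009353637695), 5.229996204376221)
   head 302 med [ 0.4421 -0.0224  0.1924] ((442.314697265625, -25.04457664489746), (17.118566513061523, 38.870609283447266), 0.5115302205085754)
   panel 840 med [ 0.4423 -0.0274  0.1119] ((439.62615966796875, -24.410221099853516), (13.804078102111816, 70.79327392578125), 8.01384449005127)
top 0
[ 0.438  -0.0261  0.1905] [-179.9543   -0.0213 -172.2528] [-0.1814  0.0492  0.9315]
[ 0.4383 -0.0259  0.1913]
((452.3027648925781, -21.981704711914062), (71.69815063476562, 105.76686096191406), 5.8361945152282715)
-20 11 48 jaw origin -24.65170329152047 wall [ -0.3246832  -15.94945124]
0 12 45 jaw origin -24.47376327566995 wall [ -0.14860532 -16.63649375]
20 12 45 jaw origin -24.788094633129585 wall [ -0.49444703 -14.65282101]
slot Y [-31.39099914  44.92566361]
```

```bash
python3 -m crank '{"gripper":[1,1,1,1,1,1,1],"offset":[[-0.5,0,10],[-0.5,0,20],[-0.5,0,27],[-0.5,0,31],[-0.5,0,34],[-0.5,0,34],[-0.5,0,34]],"delta_rot":[[0,0,0],[0,0,0],[0,0,0],[0,0,0],[0,0,0],[0,0,0],[0,0,0]]}'; python3 -c "
from plant import bot;o=bot.get_obs();print(o['position'],o['force'],o['torque'])"
```

```text
time: 22.47
position: [0.4384, -0.026, 0.1562]
eef_rot: [-180.0, 0.0, -172.3]
force: [0.8, -0.7, -0.7]
opening: 0.0347
grip_force: 70.2
[ 0.43839825 -0.02599211  0.15619543] [ 0.7581552  -0.67350256 -0.73675999] [-0.04783818  0.0067012  -0.02917768]
```

```bash
python3 -m crank '{"gripper":[1,1,1,1,1],"offset":[[0,0,2],[0,0,4],[0,0,5],[0,0,5],[0,0,5]],"delta_rot":[[0,0,0],[0,0,0],[0,0,0],[0,0,0],[0,0,0]]}'; python3 -m crank '{"gripper":[1,1,1,1,1],"offset":[[0,0,1],[0,0,2],[0,0,3],[0,0,3],[0,0,3]],"delta_rot":[[0,0,0],[0,0,0],[0,0,0],[0,0,0],[0,0,0]]}'
```

```text
time: 22.88
position: [0.4381, -0.0261, 0.1509]
eef_rot: [-180.0, -0.1, -172.3]
force: [-2.0, -0.9, 0.1]
opening: 0.0349
grip_force: 70.4
time: 23.3
position: [0.4384, -0.0262, 0.1487]
eef_rot: [-180.0, 0.0, -172.3]
force: [-4.3, -0.6, 5.2]
opening: 0.0347
grip_force: 70.9
```

```bash
python3 -m crank '{"gripper":[1,1,1,1],"offset":[[0,0,1.5],[0,0,3],[0,0,3],[0,0,3]],"delta_rot":[[0,0,0],[0,0,0],[0,0,0],[0,0,0]]}'; python3 -m crank '{"gripper":[1,1,1,1],"offset":[[0,0,1.5],[0,0,3],[0,0,3],[0,0,3]],"delta_rot":[[0,0,0],[0,0,0],[0,0,0],[0,0,0]]}'
```

```text
time: 23.63
position: [0.4383, -0.0261, 0.145]
eef_rot: [-180.0, -0.0, -172.3]
force: [-3.0, -1.7, 3.1]
opening: 0.0352
grip_force: 70.7
time: 23.97
position: [0.4382, -0.0259, 0.1416]
eef_rot: [180.0, -0.0, -172.3]
force: [-2.5, 0.2, 0.5]
opening: 0.035
grip_force: 70.6
```

```bash
python3 -m crank '{"gripper":[1,1,1],"offset":[[0,0,1],[0,0,2],[0,0,2]],"delta_rot":[[0,0,0],[0,0,0],[0,0,0]]}'; python3 -m crank '{"gripper":[1,1,1],"offset":[[0,0,1],[0,0,2],[0,0,2]],"delta_rot":[[0,0,0],[0,0,0],[0,0,0]]}'; python3 -m crank '{"gripper":[1,1,1],"offset":[[0,0,1],[0,0,2],[0,0,2]],"delta_rot":[[0,0,0],[0,0,0],[0,0,0]]}'
```

```text
time: 24.22
position: [0.4383, -0.0259, 0.1399]
eef_rot: [180.0, -0.0, -172.3]
force: [-3.4, -0.0, 3.0]
opening: 0.0351
grip_force: 70.7
time: 24.47
position: [0.4383, -0.0259, 0.1379]
eef_rot: [180.0, -0.0, -172.3]
force: [-3.2, -0.5, 1.3]
opening: 0.0351
grip_force: 70.7
time: 24.72
position: [0.4383, -0.026, 0.1358]
eef_rot: [180.0, -0.0, -172.3]
force: [-3.3, -1.1, 1.6]
opening: 0.0348
grip_force: 70.7
```

```bash
python3 -m crank '{"gripper":[1,1,1],"offset":[[0,0,1],[0,0,2],[0,0,2]],"delta_rot":[[0,0,0],[0,0,0],[0,0,0]]}'; python3 -m crank '{"gripper":[1,1,1],"offset":[[0,0,1],[0,0,1.5],[0,0,1.5]],"delta_rot":[[0,0,0],[0,0,0],[0,0,0]]}'
```

```text
time: 24.97
position: [0.4383, -0.026, 0.1338]
eef_rot: [180.0, -0.0, -172.3]
force: [-3.2, -0.7, 2.0]
opening: 0.0348
grip_force: 70.7
time: 25.22
position: [0.4383, -0.026, 0.1324]
eef_rot: [180.0, -0.0, -172.3]
force: [-4.1, 0.2, 1.7]
opening: 0.0348
grip_force: 70.7
```

```bash
python3 -m crank '{"gripper":[1,1,1],"offset":[[0,0,1],[0,0,1.5],[0,0,1.5]],"delta_rot":[[0,0,0],[0,0,0],[0,0,0]]}'
```

```text
time: 25.47
position: [0.4383, -0.026, 0.131]
eef_rot: [180.0, -0.0, -172.3]
force: [-3.8, -0.5, 1.6]
opening: 0.0347
grip_force: 70.7
```

```bash
python3 -m crank '{"gripper":[1,1,1],"offset":[[0,0,1],[0,0,2],[0,0,2]],"delta_rot":[[0,0,0],[0,0,0],[0,0,0]]}';python3 -m crank '{"gripper":[1,1,1],"offset":[[0,0,1],[0,0,1.5],[0,0,1.5]],"delta_rot":[[0,0,0],[0,0,0],[0,0,0]]}'
```

```text
time: 25.72
position: [0.4383, -0.026, 0.1289]
eef_rot: [180.0, -0.0, -172.3]
force: [-4.3, -0.9, 1.5]
opening: 0.0349
grip_force: 70.7
time: 25.97
position: [0.4383, -0.0259, 0.1275]
eef_rot: [180.0, -0.0, -172.3]
force: [-3.8, -1.2, 2.7]
opening: 0.0347
grip_force: 70.8
```

```bash
python3 -m crank '{"gripper":[1,1,1],"offset":[[0,0,1],[0,0,1.5],[0,0,1.5]],"delta_rot":[[0,0,0],[0,0,0],[0,0,0]]}'
```

```text
time: 26.22
position: [0.4386, -0.026, 0.1271]
eef_rot: [-180.0, 0.1, -172.3]
force: [-5.4, -0.3, 6.9]
opening: 0.0348
grip_force: 71.4
```

```bash
python3 -m crank '{"gripper":[1,1,1],"offset":[[0,0,0.7],[0,0,1.2],[0,0,1.2]],"delta_rot":[[0,0,0],[0,0,0],[0,0,0]]}'
```

```text
time: 26.47
position: [0.4389, -0.026, 0.1269]
eef_rot: [-180.0, 0.1, -172.3]
force: [-7.7, 0.9, 12.0]
opening: 0.0349
grip_force: 71.8
```

```bash
python3 -m crank '{"gripper":[1,1,1],"offset":[[0,0,0.5],[0,0,0.5],[0,0,0.5]],"delta_rot":[[0,0,0],[0,0,0],[0,0,0]]}'; python3 redm.py
```

```text
time: 26.72
position: [0.4391, -0.026, 0.1268]
eef_rot: [-180.0, 0.2, -172.3]
force: [-6.8, 0.8, 13.5]
opening: 0.0347
grip_force: 72.0
wrist 12341 top z 0.1609019272450672
   top 3208 med [ 0.4384 -0.0259  0.1598] ((439.9339599609375, -25.800209045410156), (13.62254524230957, 35.030921936035156), 7.612922668457031)
   head 3793 med [ 0.4348 -0.0266  0.136 ] ((437.5170593261719, -26.09085464477539), (11.900519371032715, 36.320735931396484), 5.472229957580566)
   panel 2490 med [ 0.4335 -0.0257  0.0708] ((452.3014221191406, -20.146743774414062), (40.738922119140625, 77.04437255859375), 7.946202754974365)
scene 938 top z 0.16338180809311054
   top 86 med [ 0.4429 -0.0229  0.1609] ((441.97607421875, -24.739992141723633), (15.70804214477539, 38.05189514160156), 16.55585479736328)
   head 265 med [ 0.4447 -0.0214  0.1344] ((443.397216796875, -23.47193145751953), (13.903035163879395, 36.2902717590332), 9.832655906677246)
   panel 439 med [ 0.4442 -0.03    0.0722] ((440.9371337890625, -24.18149185180664), (16.35674285888672, 70.440185546875), 7.573038578033447)
top 0
[ 0.4391 -0.026   0.1268] [-179.9821    0.1611 -172.2589] [-7.2323  0.04   13.3594]
```

```bash
python3 -m crank '{"gripper":[0.8,0.5,0.2,0,0,0,0,0,0,0],"offset":[[0,0,0],[0,0,0],[0,0,0],[0,0,0],[0,0,0],[0,0,-20],[0,0,-55],[0,0,-95],[0,0,-120],[0,0,-120]],"delta_rot":[[0,0,0],[0,0,0],[0,0,0],[0,0,0],[0,0,0],[0,0,0],[0,0,0],[0,0,0],[0,0,0],[0,0,0]]}'; python3 redm.py; python3 spare.py
```

```text
time: 27.7
position: [0.4404, -0.0262, 0.2507]
eef_rot: [-180.0, 0.5, -172.3]
force: [-0.7, -0.3, -0.2]
opening: 0.0852
grip_force: 0.0
wrist 3026 top z 0.15841221306776593
   top 870 med [ 0.436  -0.0256  0.1572] ((436.4288024902344, -25.44424819946289), (10.486126899719238, 35.50993347167969), 7.6307268142700195)
   head 657 med [ 0.4317 -0.0267  0.1323] ((433.0935974121094, -25.870689392089844), (4.0067243576049805, 35.98995590209961), 7.822987079620361)
   panel 647 med [ 0.4315 -0.0267  0.0681] ((444.7005920410156, -22.13526153564453), (40.496341705322266, 67.2998275756836), 18.687213897705078)
scene 989 top z 0.16390141330795532
   top 93 med [ 0.4401 -0.0251  0.1617] ((440.57281494140625, -24.03554344177246), (13.378275871276855, 35.41160583496094), 8.435914039611816)
   head 299 med [ 0.443  -0.025   0.1352] ((439.222412109375, -24.625043869018555), (17.00602912902832, 36.202938079833984), 8.017162322998047)
   panel 454 med [ 0.4434 -0.0296  0.0731] ((440.1676330566406, -24.79165267944336), (15.314949035644531, 69.53717803955078), 7.901459217071533)
top 0
[ 0.4384 -0.0257  0.2437] [ 179.9596   -0.0319 -172.2657] [ 0.2027  0.1646 -0.3521]
blue 577 ztop 0.18994852954507274 head rect ((581.3174438476562, -228.00575256347656), (55.80146026611328, 35.55677795410156), 15.097091674804688) y -0.25068327999025314 -0.20413893068785768
green 1268 ztop 0.18959483895974474 head rect ((602.6611328125, -223.99853515625), (14.396466255187988, 35.69399642944336), 9.815690040588379) y -0.24175064303632715 -0.20576982902928184
rod 155 [ 0.9802  0.198   0.6247 -0.218 ]
[ 0.4381 -0.0258  0.2431] [-0.363   0.1907 -0.4946]
```

Red stands in the slot. As insurance against rebound on release, I press its top gently with shut fingers; the contact height also checks that it is home.

```bash
python3 go.py 0.4385 -0.026 0.163 -172.3; python3 -m crank '{"gripper":[1,1,1,1,1,1,1,1,1,1],"offset":[[0,0,0],[0,0,0],[0,0,0],[0,0,0],[0,0,0],[0,0,0],[0,0,20],[0,0,50],[0,0,72],[0,0,72]],"delta_rot":[[0,0,0],[0,0,0],[0,0,0],[0,0,0],[0,0,0],[0,0,0],[0,0,0],[0,0,0],[0,0,0],[0,0,0]]}' 30; python3 -m crank '{"gripper":[1,1],"offset":[[0,0,0],[0,0,0]],"delta_rot":[[0,0,0],[0,0,0]]}'
```

```text
off [-0.5 -0.3 80.1] rot [ 0.02 -0.1   0.04]
time: 28.73
position: [0.4362, -0.026, 0.1674]
eef_rot: [180.0, -0.4, -172.3]
force: [-0.5, 0.2, -0.8]
opening: 0.0002
grip_force: 0.0
time: 28.9
position: [0.439, -0.0261, 0.1743]
eef_rot: [-180.0, 0.1, -172.3]
force: [0.3, 0.2, 1.3]
opening: 0.0002
grip_force: 0.0
```

```bash
python3 -m crank '{"gripper":[1,1,1,1,1,1],"offset":[[0,0,4],[0,0,7],[0,0,9],[0,0,11],[0,0,11],[0,0,11]],"delta_rot":[[0,0,0],[0,0,0],[0,0,0],[0,0,0],[0,0,0],[0,0,0]]}'; python3 -m crank '{"gripper":[1,1,1],"offset":[[0,0,1],[0,0,1],[0,0,1]],"delta_rot":[[0,0,0],[0,0,0],[0,0,0]]}'
```

```text
time: 29.4
position: [0.4383, -0.026, 0.1614]
eef_rot: [-180.0, -0.0, -172.3]
force: [-0.6, -1.0, -0.4]
opening: 0.0001
grip_force: 0.0
time: 29.65
position: [0.4387, -0.026, 0.161]
eef_rot: [-180.0, 0.1, -172.3]
force: [0.6, 0.0, 2.8]
opening: 0.0003
grip_force: 1.3
```

```bash
python3 -m crank '{"gripper":[1,1,1],"offset":[[0,0,1],[0,0,1],[0,0,1]],"delta_rot":[[0,0,0],[0,0,0],[0,0,0]]}';python3 -m crank '{"gripper":[1,1,1],"offset":[[0,0,1],[0,0,1],[0,0,1]],"delta_rot":[[0,0,0],[0,0,0],[0,0,0]]}'
```

```text
time: 29.9
position: [0.439, -0.0261, 0.1608]
eef_rot: [-180.0, 0.1, -172.3]
force: [-0.5, -1.0, 5.9]
opening: -0.0001
grip_force: 3.1
time: 30.15
position: [0.4393, -0.0262, 0.1607]
eef_rot: [-180.0, 0.2, -172.3]
force: [-0.9, -0.2, 8.9]
opening: -0.0001
grip_force: 4.5
```

```bash
python3 -m crank '{"gripper":[1,1,1,1],"offset":[[0,0,1],[0,0,2],[0,0,2.5],[0,0,2.5]],"delta_rot":[[0,0,0],[0,0,0],[0,0,0],[0,0,0]]}'; python3 -m crank '{"gripper":[1,1,1,1,1,1,1],"offset":[[0,0,-5],[0,0,-20],[0,0,-50],[0,0,-85],[0,0,-100],[0,0,-100],[0,0,-100]],"delta_rot":[[0,0,0],[0,0,0],[0,0,0],[0,0,0],[0,0,0],[0,0,0],[0,0,0]]}'; python3 redm.py | tail -8
python3 - <<'E'
from h import *
im,d=eyes.read_camera('scene'); save('final.png',im)
E
```

```text
time: 30.48
position: [0.4404, -0.0263, 0.1603]
eef_rot: [-179.9, 0.4, -172.3]
force: [-1.4, 0.9, 15.3]
opening: 0.0
grip_force: 8.0
time: 31.07
position: [0.4385, -0.0256, 0.2561]
eef_rot: [179.9, 0.0, -172.3]
force: [0.5, -0.3, -0.4]
opening: -0.0001
grip_force: 0.0
   head 607 med [ 0.4324 -0.0271  0.134 ] ((434.5318908691406, -26.759273529052734), (5.479495525360107, 35.91976547241211), 8.04006576538086)
   panel 629 med [ 0.4322 -0.0271  0.0686] ((439.4046325683594, -30.25128173828125), (39.526180267333984, 73.510009765625), 35.82441329956055)
scene 993 top z 0.16319135166539864
   top 96 med [ 0.44   -0.0247  0.1612] ((440.0993957519531, -24.042051315307617), (16.695789337158203, 35.56404495239258), 6.927335739135742)
   head 301 med [ 0.443  -0.0247  0.1347] ((440.0181579589844, -24.128755569458008), (15.399481773376465, 37.017459869384766), 2.8910224437713623)
   panel 424 med [ 0.4435 -0.0304  0.0709] ((439.95819091796875, -24.872447967529297), (15.684659957885742, 69.58651733398438), 8.201022148132324)
top 0
[ 0.4379 -0.0259  0.2543] [ 179.9927   -0.1508 -172.2668] [-0.126  -0.8834 -0.5352]
```

View pics/final.png

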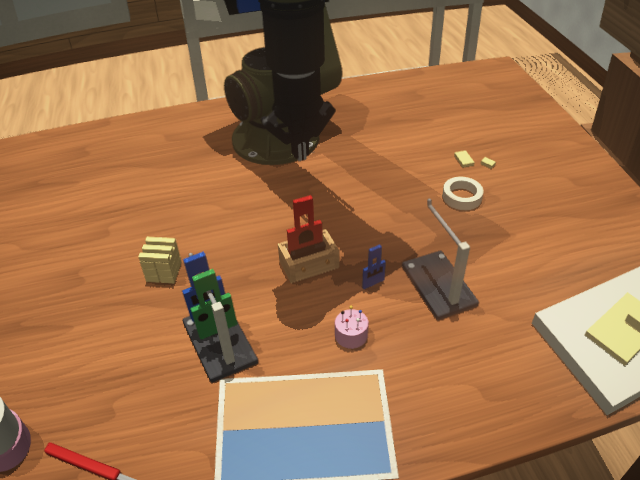

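The final picture shows blue and green hanging on the spare hook at (205,300) and red upright in the jig at (305,230). The pot, tower and tape roll are where they started.

```bash
python3 -c "
from plant import hand_in; print(hand_in())"
```

```text
the job is handed in; nothing more can be done
None
```

I've handed the job in. Blue and green hang released on the spare hook, and red stands in the jig slot, pressed to a firm stop at about 15 N. I saw no sign of a drop or of the pot, tower or tape moving. The judge returned no verdict, and I could only judge the stop's travel by feel.

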